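# Lock the loose drying peg into the boot stand

### The job

Lift the loose wooden boot-drying peg out of the clay cup and lock it into the empty brass socket in the middle of the boot stand: pins down through the two slots, push in against the spring, turn clockwise (seen from above) about 60 degrees, and let it spring up into its notches. Feel for the slots and go gently - never load the socket with more than about 60 newtons - and leave the other things on the shelf where they are.

Things in the scene. Friction and masses are not known exactly. Their poses are not given: they have to be found in the camera images.
- peg: The loose peg, light wood, upright in the cup, 130 mm tall, about 140 g. Origin at the centre of its foot, z up. Round shaft 24 mm thick (foot chamfered to 16 mm over 8 mm). A steel cross pin 7 mm thick along its x axis, centred 36 mm above the foot, ends 31 mm from the axis. On top (85 to 130 mm up) a flat grip 40 mm wide along x, 24 mm thick along y.
- peg_pins (a point): Point on the peg's axis at the centre of the cross pin (36 mm above the foot); x along the pin.
- peg_grip (a point): Centre of the peg's flat grip (107.5 mm above the foot); pinch it across y (24 mm).
- cup: Small terracotta cup fixed to the shelf, 52 mm outside, 28 mm high, in which the peg stands on a 4 mm floor in a 29 mm bore. Origin under its centre.
- carriage: The empty socket's wooden block, fixed on the rail, 76 x 76 x 40 mm. Origin at the centre of its underside (14 mm above the shelf), x away from the robot, y along the rail, z up. On it a brass collar, 52 mm outside, 28 mm bore, 68 mm high, with two opposite slots 12 mm wide, open through the top rim. The peg must not load block and collar with over 60 N in all (push plus side loads of the twist).
- socket_mouth (a point): Centre of the collar's open top, 108 mm above the block's underside; axes are the block's. The line through the two slots is only roughly along x: the collar may stand turned up to 0.55 rad either way, which no listed pose shows; see it or feel for it. A pin on the rim has its centre 3.5 mm above the mouth; over a slot (within about 0.1 rad) it goes down.
- stand: Boot stand: dark plank 130 x 520 x 12 mm with end cheeks and two steel rods along its y axis, origin under its centre. 190 mm either side of its centre stands a peg already locked, its top 205 mm above the shelf; the empty socket is within 50 mm of the centre.
- jar: Clay jar, 76 mm across the rim, 85 mm high, origin under its centre; leave alone.
- lantern: Tin lantern, 100 mm across, 207 mm high, origin under its centre; leave alone.
- opener: Cast iron bottle opener lying flat, 130 x 45 x 9 mm; leave alone.
- brush: Boot brush, 140 x 45 x 43 mm; leave alone.
- wax_tin: Green wax tin, 72 mm across, 32 mm high; leave alone.
- pass_level (a point): On the socket's axis, 21 mm below the mouth: where the pin's centre should be while turning. It passes under the ridge between slot and notch at 17.5 to 24.5 mm below the mouth (bottom at 24.5). The channel runs clockwise (seen from above), 60 degrees from slot centre to notch centre; a hard stop comes about 5 degrees later (the notch is still above the pin there; turning on loads it fast).
- notch_level (a point): On the socket's axis, 11.5 mm below the mouth: height of the pin's centre once sprung up into the notches. A spring pad meets the foot when the pin's centre is level with the mouth, pushing up with 3.4 N; 8 N in the notch, 12 N at 21 mm down. A peg let go unlocked is pushed up until its pin is about level with the mouth.

How it is judged (in metres and radians):
On the way, in this order (a step that is already met when the one before it is completed fails the run):
1. the peg is lifted clear of the cup (z of peg_pins in the frame of cup above 0.075 m), for 0.1 s.
2. the peg is pushed into the socket until its pins are low enough to pass under the ridge (z of peg_pins in the frame of socket_mouth below -0.017 m and horizontal distance between peg_pins and socket_mouth below 0.005 m), for 0.1 s.
At the end, for the whole second after the job is handed in: The released peg stands at rest, upright within 0.1 rad, held in the empty socket by its notches against the spring: the centre of its pin 9 to 14 mm below the socket's mouth and within 5 mm of its axis (z of peg_pins in the frame of socket_mouth between -0.014 and -0.009 m and horizontal distance between peg_pins and socket_mouth below 0.005 m and angle between peg's own z axis and vertical below 0.1 rad and linear speed of peg below 0.02 m/s); the robot touches nothing.
It fails at once if the peg loads the socket with more than 60 N (contact force between peg and carriage above 60 N).
It fails at once if jar, lantern, opener, brush or wax tin moved more than 20 mm (distance of any of jar, lantern, opener, brush, wax_tin from where it was at the start of the episode above 0.02 m).
It also fails if it takes over 72 s, if anything falls off the work surface, if the arm or the gripper's body presses on something with over 40 N, if the wrist force passes 120 N, or if a joint passes its speed limit or range.

### The arm

A 6-joint arm with a two-finger parallel gripper is mounted at the origin on the work surface. World frame = base frame: x ahead of the robot, y to its left, z up, the work surface at z = 0. Lengths are in m, angles in degrees, forces in N, time in s.
With the tool pointing down it reaches from about 0.35 to 0.875 m from the base axis. Payload 4.2 kg.
Tool frame: the origin (TCP) lies at the very end of the fingers, on their centre line; the grasp point (between the pads) lies 19 mm behind it (r.grip_point_offset is the distance from the TCP to the grasp point, in m); z points along the fingers, y is the line along which they close (so a half turn about z gives the same grasp; the last joint's range is limited). The gripper opens to 87 mm and grips with 3 to 60 N. Pads are 19 mm wide; open, the fingers measure 117 mm over their backs; the gripper's body (75 mm by 190 mm) begins 51 mm behind the grasp point.
Start: joints at [88.098, 22.042, 0.453, 0, -68.411, -14.817], TCP at [0.18, 0.599, 0.202] pointing down, gripper open.
Joint ranges: [-179.83, 179.83], [-69.29, 118.12], [-61.27, 80.66], [-181.25, 117.63], [-171.15, -9.14], [-177.46, 177.46]. Speed limits (degrees/s): [159.86, 159.86, 180, 180, 180, 180].

### API

Orientations are given as a 3x3 rotation matrix whose columns are the frame's x, y, z axes.
In Python, from station import r gives the robot as it stands.
- The arm moves only by the tool move_arm, never from a script. Its argument "series" is a list of rows, each a list of 3 entries, a list of its own where there are three numbers: the turn, a rotation vector about the tool's x, y, z as a fraction of full scale, then the shift along the tool's x, y, z as a fraction of full scale, then the opening, from 0 (shut) to 1 (fully open). A call has 1 to 12 rows; each row shifts and turns the commanded pose from where the row before left it, along the tool's axes as they then stand; what a row does not reach is not made up. Full scale, the value 1, is 0.5 m for a shift and 0.1 rad for a turn. A row lasts 1/10 s, in which the tool goes at most 50 mm and 8.59 degrees, less where a joint would pass 70% of its speed; a pose out of reach is approached as far as the arm can. A call with a number of a shift or a turn outside -1 to 1 is refused whole. A call with a gripper value outside its range is refused whole. The fingers move at their own pace and stop on an object; the grip force is fixed at half the most. Time passes only in rows, so rows that do not move let the fingers close. It gives the time, the measured TCP pose, the force, the opening and the grip force at its end, in the units of the state.
- r.sense(): the state, without advancing time (a new reading comes with each control period).
- r.capture(name): name is "side" or "top" or "wrist"; returns a dict with "img" (480x640x3 uint8, red, green, blue), "fx", "fy", "cx", "cy" (pixels), "k1" (the pictures are not rectified: a ray, as slopes to the right and down, at radius r is drawn at 1 + k1 r^2 times it, then the intrinsics apply), "origin" and "orientation" of the camera in the world. Camera axes: x right, y up, looking along -z (the intrinsics and any distortion apply to the point x, -y, -z); pixel columns grow to the right and rows downward; lengths in m; the calibration is good to about 2 mm. A picture is of the moment at which its call begins. There is no depth.
- r.finish_job(): hands the job in; it is judged then, once.
Trained networks look in the newest picture that a camera, given by its name, has taken for a name from the list of things; names that differ only in an ending like _2 or _b are one class to them, and where a whole thing is asked for, a point or a joint stands for the part that bears it (a point fixed in the world has none). Each returns a list of dicts, best first, with "score" (0 to 1); they miss things now and then, are a little off and sometimes report something else, mostly with a low value. They report only what shows in the picture. A call takes as long as a camera call.
- r.cut_out(target, camera): "pixels" (480x640 bool, what is visible of it) and "centre" ([column, row] in pixels, amid what is visible of it).
- r.pinpoint(target, camera): "centre" ([column, row] in pixels: a listed point, or the origin of a listed thing).
The state is a dict: "time_s": time; "joints": joint angles; "joint_velocities": joint speeds; "effort": joint torques, N m; "tcp_pos": TCP position; "ee_rot": TCP orientation; "wrist_force": force on the tool from outside, world axes, zero at the start; "moment": the same for the moment, N m; "gripper_width": opening from 0.0 (shut) to 1.0 (fully open); "gripper_force": force on a finger pad.
Only numpy, scipy, OpenCV 4.12 (cv2) and the standard library are available. Lean on these libraries where they do the work, as an engineer would, in place of code of your own. Each camera call takes 0.05 s, during which the arm holds its last target. There are 200 camera calls.

## Working session

There is one attempt and no reset: what is moved stays moved. The work goes in short steps, Python scripts to look and compute and a tool call to move; the robot and the scene stay as the last step left them, time stands still between calls to the robot, and variables do not carry over. Pictures are saved under pics/ and viewed, at most 10 in all, crops included, and the job is handed in when it is done.

Besides the shell and the picture viewer there is one more tool, called after "Request:" as name(argument=value, ...) on one line, values as JSON. move_arm: Moves the arm, as the interface text tells. Its arguments: {"type":"object","properties":{"series":{"type":"array"}},"required":["series"]}

```bash
ls; mkdir -p pics; python3 - <<'E'
from station import r
import cv2,numpy as np
s=r.sense();print(s['time_s'],s['tcp_pos'],np.round(s['ee_rot'],3).tolist(),s['gripper_width'])
ims=[]
for c in ['side','top']:
    d=r.capture(c);ims.append(d['img']);print(c,d['fx'],d['fy'],d['cx'],d['cy'],d['k1'],np.round(d['origin'],4).tolist(),np.round(d['orientation'],4).tolist())
    for t in ['peg','peg_pins','peg_grip','cup','socket_mouth','carriage','stand','jar','lantern']:
        print(t,[(np.round(q['centre'],1).tolist(),round(q['score'],2)) for q in r.pinpoint(t,c)][:3])
    cv2.imwrite(f'pics/{c}0.png',d['img'][:,:,::-1])
E
```

```text
pics
0.0 [0.17959374 0.59795725 0.20046208] [[0.958, -0.288, -0.001], [-0.288, -0.958, -0.002], [0.0, 0.002, -1.0]] 0.9991902599793235
side 505.35186546961586 505.35186546961586 326.00047310930273 238.10909506271733 -0.1076113703235378 [0.1945, -0.6375, 0.9388] [[0.9107, 0.3034, -0.2805], [-0.4128, 0.6976, -0.5856], [0.0181, 0.649, 0.7605]]
peg [([339.0, 352.3], 0.91)]
peg_pins [([341.7, 344.7], 0.83)]
peg_grip [([342.1, 326.7], 0.97)]
cup [([338.1, 354.8], 0.67)]
socket_mouth [([368.0, 206.3], 0.68)]
carriage [([364.9, 238.3], 0.7)]
stand [([364.9, 238.8], 0.84), ([391.1, 452.9], 0.53), ([309.1, 139.2], 0.42)]
jar [([267.7, 212.5], 0.78)]
lantern [([308.7, 140.9], 0.87)]
top 448.30404309271876 448.30404309271876 324.5324097736947 242.51692382646715 0.019415688609353433 [0.3333, 0.0279, 1.222] [[0.0105, 0.9862, -0.1652], [-0.9999, 0.0106, -0.0004], [0.0014, 0.1652, 0.9863]]
peg [([412.0, 281.2], 0.56)]
peg_pins []
peg_grip [([418.7, 279.8], 0.82), ([317.2, 214.9], 0.62)]
cup [([413.3, 277.9], 0.66)]
socket_mouth [([317.7, 199.1], 0.75)]
carriage [([319.1, 213.2], 0.75)]
stand [([317.9, 213.3], 0.82)]
jar [([247.3, 274.0], 0.88), ([418.1, 277.8], 0.69)]
lantern [([175.8, 203.9], 0.87)]
```

View pics/side0.png

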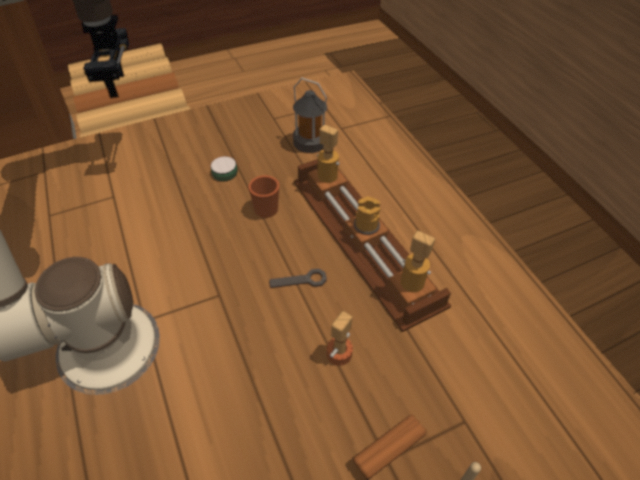

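View pics/top0.png

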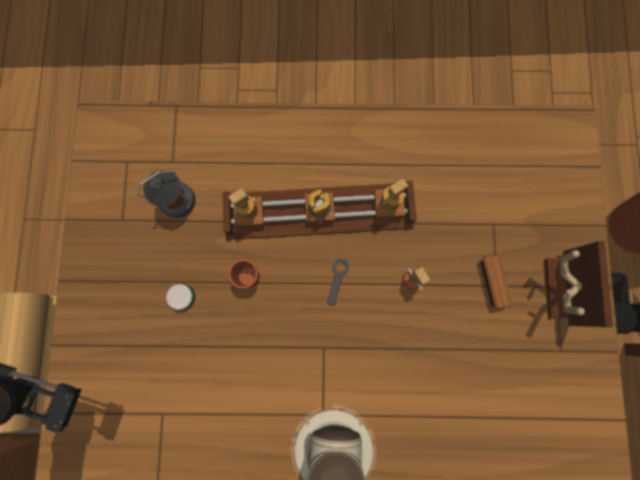

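```bash
cat > h.py <<'E'
import numpy as np,cv2
def ray(d,p):
    K=np.array([[d['fx'],0,d['cx']],[0,d['fy'],d['cy']],[0,0,1.]])
    u=cv2.undistortPoints(np.array([[p]],float),K,np.array([d['k1'],0,0,0,0]))[0,0]
    R=np.array(d['orientation']);v=R@np.array([u[0],-u[1],-1]);return np.array(d['origin']),v/np.linalg.norm(v)
def atz(d,p,z):
    o,v=ray(d,p);return o+v*(z-o[2])/v[2]
def proj(d,P):
    R=np.array(d['orientation']);c=R.T@(np.asarray(P)-d['origin']);x=c[0]/-c[2];y=-c[1]/-c[2];f=1+d['k1']*(x*x+y*y)
    return np.array([d['fx']*x*f+d['cx'],d['fy']*y*f+d['cy']])
def tri(rs):
    A=sum(np.eye(3)-np.outer(v,v) for o,v in rs);b=sum((np.eye(3)-np.outer(v,v))@o for o,v in rs);return np.linalg.solve(A,b)
E
python3 - <<'E'
from station import r
from h import *
S=r.capture('side');T=r.capture('top')
for n,z in [('peg_grip',.1115),('cup',0),('socket_mouth',.122),('carriage',.014),('stand',0),('jar',0),('lantern',0)]:
    a=r.pinpoint(n,'side');b=r.pinpoint(n,'top')
    print(n,*[np.round(atz(d,q[0]['centre'],z),4) for d,q in((S,a),(T,b)) if q], np.round(tri([ray(S,a[0]['centre']),ray(T,b[0]['centre'])]),4) if a and b else '')
E
```

```text
peg_grip [ 0.4372 -0.2125  0.1115] [ 0.4316 -0.2103  0.1115] [ 0.4345 -0.2114  0.1105]
cup [ 0.4304 -0.2155  0.    ] [ 0.4373 -0.2091  0.    ] [ 0.4359 -0.2107 -0.0118]
socket_mouth [0.629  0.0387 0.122 ] [0.628 0.042 0.122] [0.6299 0.0417 0.1184]
carriage [0.616  0.0435 0.014 ] [0.6185 0.0479 0.014 ] [0.6194 0.0481 0.0076]
stand [0.6234 0.0446 0.    ] [0.6267 0.0459 0.    ] [ 0.626   0.0463 -0.0027]
jar [0.441  0.2432 0.    ] [0.4404 0.2423 0.    ] [0.4405 0.242  0.0013]
lantern [0.6473 0.4453 0.    ] [0.6482 0.4486 0.    ] [ 0.6492  0.45   -0.004 ]
```

The side view shows the peg at about (341,335) in its cup and the empty collar at (368,212). The top view shows them at (418,279) and (318,203), with the jar at (244,275). I'm moving over the peg by way of a point near (0.38, 0.2).

Request:
move_arm(series=[[[0, 0, 0], [0.061, 0.065, -0.012], 1], [[0, 0, 0], [0.061, 0.065, -0.012], 1], [[0, 0, 0], [0.061, 0.065, -0.012], 1], [[0, 0, 0], [0.061, 0.065, -0.012], 1], [[0, 0, 0], [0.061, 0.065, -0.012], 1], [[0, 0, 0], [0.061, 0.065, -0.012], 1], [[0, 0, 0], [0.061, 0.065, -0.012], 1], [[0, 0, 0], [0.061, 0.065, -0.012], 1], [[0, 0, 0], [0.061, 0.065, -0.012], 1], [[0, 0, 0], [0.061, 0.065, -0.012], 1]])

```text
time_s: 2.8
tcp_pos: [0.3788, 0.1979, 0.2623]
ee_rot: [[0.958, -0.287, 0.001], [-0.287, -0.958, 0.001], [0.001, -0.001, -1.0]]
wrist_force: [1.4, 0.8, -0.3]
gripper_width: 1.001
gripper_force: 0.0
```

Request:
move_arm(series=[[[0, 0, 0], [0.033, 0.076, 0], 1], [[0, 0, 0], [0.033, 0.076, 0], 1], [[0, 0, 0], [0.033, 0.076, 0], 1], [[0, 0, 0], [0.033, 0.076, 0], 1], [[0, 0, 0], [0.033, 0.076, 0], 1], [[0, 0, 0], [0.033, 0.076, 0], 1], [[0, 0, 0], [0.033, 0.076, 0], 1], [[0, 0, 0], [0.033, 0.076, 0], 1], [[0, 0, 0], [0.033, 0.076, 0], 1], [[0, 0, 0], [0.033, 0.076, 0], 1], [[0, 0, 0], [0, 0, 0], 1], [[0, 0, 0], [0, 0, 0], 1]])

```text
time_s: 4.0
tcp_pos: [0.4267, -0.2125, 0.2612]
ee_rot: [[0.957, -0.29, -0.001], [-0.29, -0.957, 0.0], [-0.001, -0.0, -1.0]]
wrist_force: [-0.3, -0.0, 0.2]
gripper_width: 0.997
gripper_force: 0.0
```

```bash
cat >> h.py <<'E'
def look(r,c,names,zs,pic=None):
    d=r.capture(c);s=r.sense();print('t',s['time_s'],'tcp',np.round(s['tcp_pos'],4),'x',np.round(s['ee_rot'],4)[:,0],'y',np.round(s['ee_rot'],4)[:,1],'z',np.round(s['ee_rot'],4)[:,2],'F',np.round(s['wrist_force'],1),s['gripper_width'],s['gripper_force'])
    for n,z in zip(names,zs):
        print(n,[(np.round(q['centre'],1).tolist(),round(q['score'],2),np.round(atz(d,q['centre'],z),4).tolist()) for q in r.pinpoint(n,c)][:2])
    if pic: cv2.imwrite(pic,d['img'][:,:,::-1])
    return d
E
python3 - <<'E'
from station import r
from h import *
d=look(r,'wrist',['peg_grip','peg_pins','cup'],[.1115,.04,0],'pics/w1.png')
print(d['origin'],d['orientation'])
E
```

```text
t 4.05 tcp [ 0.4268 -0.2117  0.2614] x [ 9.575e-01 -2.883e-01 -4.000e-04] y [-2.883e-01 -9.575e-01 -2.000e-04] z [-4.e-04  3.e-04 -1.e+00] F [-0.7 -0.2 -0. ] 1.000472454248904 0.0
peg_grip [([310.1, 207.5], 0.77, [0.4371, -0.2121, 0.1115])]
peg_pins [([304.5, 193.7], 0.68, [0.4386, -0.2065, 0.04])]
cup [([307.9, 186.6], 0.9, [0.4389, -0.2095, 0.0])]
[ 0.49692216 -0.23253705  0.44464261] [[-2.89693954e-01  9.22416804e-01  2.55391175e-01]
 [-9.57119304e-01 -2.79253381e-01 -7.70726117e-02]
 [ 2.25776882e-04 -2.66767293e-01  9.63760946e-01]]
```

View pics/w1.png

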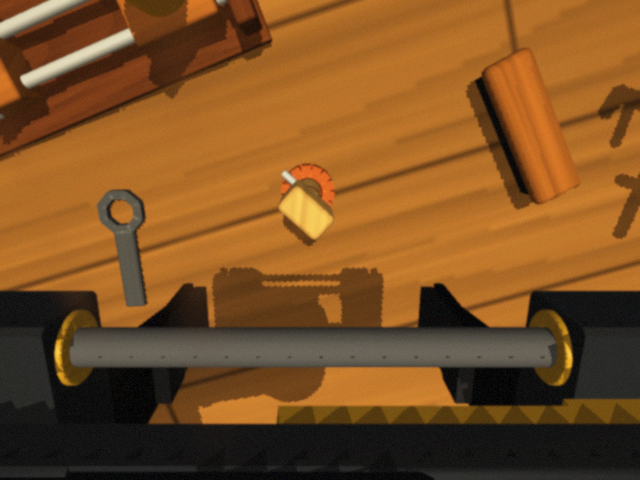

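The wrist picture shows the grip top at (306,212), with its long axis running upper-left to lower-right. The pin's upper-left end is at (288,177). I'll measure the yaw next.

```bash
python3 - <<'E'
from station import r
from h import *
d=r.capture('wrist');im=d['img'].astype(int)
hsv=cv2.cvtColor(d['img'],cv2.COLOR_RGB2HSV)
print(hsv[212,306],hsv[200,295],hsv[190,310],hsv[230,318],hsv[195,311],hsv[177,288])
m=r.cut_out('peg','wrist')[0]['pixels']
m2=np.zeros_like(m);m2[160:250,265:345]=1
b=m2&(hsv[...,2]>190)&(hsv[...,0]>18)&(hsv[...,0]<32)&(hsv[...,1]>80)
b=cv2.morphologyEx(b.astype(np.uint8),cv2.MORPH_OPEN,np.ones((3,3)))
ys,xs=np.nonzero(b);print(len(xs),xs.min(),xs.max(),ys.min(),ys.max())
P=np.array([atz(d,(x,y),.134)[:2] for x,y in zip(xs,ys)],np.float32)*1000
c,wh,a=cv2.minAreaRect(P);print(c,wh,a);print(cv2.boxPoints((c,wh,a)))
# pin end
w=m2&(hsv[...,1]<60)&(hsv[...,2]>140);ys,xs=np.nonzero(w)
pts=np.array([atz(d,(x,y),.04)[:2] for x,y in zip(xs,ys)])*1000
if len(pts):print(len(pts),pts.min(0),pts.max(0),pts.mean(0))
E
```

```text
[ 20 168 235] [ 20 170 240] [ 16 180 119] [ 21 164 244] [ 17 182 168] [ 21  47 217]
1269 283 333 189 236
(438.32940673828125, -209.056884765625) (36.657264709472656, 20.858736038208008) 31.91042709350586
[[ 417.2578  -209.89203]
 [ 428.28357 -227.59851]
 [ 459.401   -208.22174]
 [ 448.37524 -190.51526]]
69 [ 452.42057362 -201.09740515] [ 463.83097633 -192.2529419 ] [ 458.11142447 -196.5702104 ]
```

Request:
move_arm(series=[[[0, 0, -0.946], [0, 0, 0], 1], [[0, 0, -0.946], [0, 0, 0], 1], [[0, 0, -0.946], [0, 0, 0], 1], [[0, 0, -0.946], [0, 0, 0], 1], [[0, 0, -0.946], [0, 0, 0], 1], [[0, 0, -0.946], [0, 0, 0], 1], [[0, 0, -0.946], [0, 0, 0], 1], [[0, 0, -0.946], [0, 0, 0], 1], [[0, 0, -0.946], [0, 0, 0], 1], [[0, 0, 0], [0.022, 0.007, 0.06], 1], [[0, 0, 0], [0, 0, 0.06], 1], [[0, 0, 0], [0, 0, 0], 1]])

```text
time_s: 5.5
tcp_pos: [0.4356, -0.2074, 0.198]
ee_rot: [[0.847, 0.532, -0.008], [0.532, -0.847, 0.002], [-0.006, -0.006, -1.0]]
wrist_force: [-0.7, 0.1, -0.8]
gripper_width: 1.001
gripper_force: 0.0
```

```bash
python3 - <<'E'
from station import r
from h import *
d=look(r,'wrist',['peg_grip','peg_pins'],[.1115,.04],'pics/w2.png')
print(r.sense()['joints'])
hsv=cv2.cvtColor(d['img'],cv2.COLOR_RGB2HSV)
g=proj(d,(.438,-.209,.134)).astype(int);print(g)
m2=np.zeros((480,640),bool);m2[max(g[1]-70,0):g[1]+70,g[0]-80:g[0]+80]=1
b=m2&(hsv[...,2]>190)&(hsv[...,0]>18)&(hsv[...,0]<32)&(hsv[...,1]>80)
b=cv2.morphologyEx(b.astype(np.uint8),cv2.MORPH_OPEN,np.ones((3,3)))
ys,xs=np.nonzero(b);print(len(xs),xs.min(),xs.max(),ys.min(),ys.max())
P=np.array([atz(d,(x,y),.134)[:2] for x,y in zip(xs,ys)],np.float32)*1000
print(cv2.minAreaRect(P))
E
```

```text
t 5.55 tcp [ 0.4373 -0.2083  0.2005] x [ 0.8467  0.532  -0.0032] y [ 0.532  -0.8467 -0.0024] z [-4.e-03  3.e-04 -1.e+00] F [-0.2  0.1  1.5] 0.9961146180806931 0.0
peg_grip [([319.3, 240.0], 0.87, [0.4376, -0.2096, 0.1115])]
peg_pins [([314.0, 215.6], 0.72, [0.4365, -0.2059, 0.04])]
[-6.22942509e+00  8.29625275e+00 -1.83514392e+01  5.96473738e-02
 -6.32227039e+01  1.28335766e+02]
[319 248]
624 303 336 219 261
((442.8201599121094, -206.36038208007812), (26.20040512084961, 19.641132354736328), 32.96949768066406)
```

View pics/w2.png

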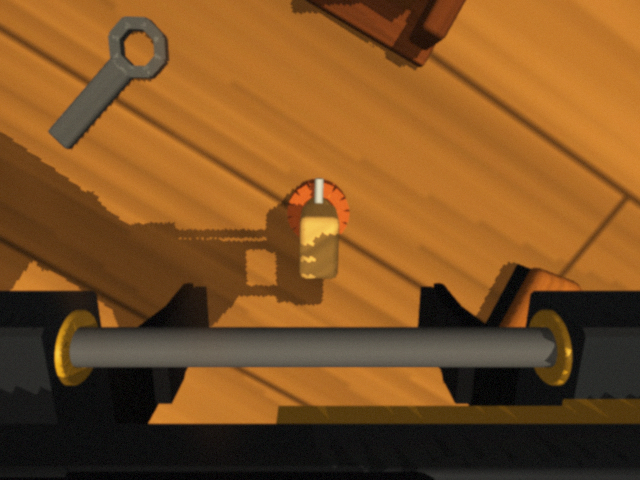

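The wrist picture shows the pin (col 318) and grip (col 319, rows 215-278) aligned with the tool and centred between the fingers. I'll descend and grip.

Request:
move_arm(series=[[[0, 0, 0], [0, 0, 0.054], 1], [[0, 0, 0], [0, 0, 0.054], 1], [[0, 0, 0], [0, 0, 0.054], 1], [[0, 0, 0], [0, 0, 0.054], 1], [[0, 0, 0], [0, 0, 0], 1], [[0, 0, 0], [0, 0, 0], 0], [[0, 0, 0], [0, 0, 0], 0], [[0, 0, 0], [0, 0, 0], 0], [[0, 0, 0], [0, 0, 0], 0], [[0, 0, 0], [0, 0, 0], 0], [[0, 0, 0], [0, 0, 0], 0], [[0, 0, 0], [0, 0, 0], 0]])

```text
time_s: 6.85
tcp_pos: [0.4383, -0.209, 0.0936]
ee_rot: [[0.847, 0.531, 0.0], [0.531, -0.847, -0.0], [0.0, 0.0, -1.0]]
wrist_force: [-0.3, 0.6, -0.9]
gripper_width: 0.447
gripper_force: 0.0
```

Request:
move_arm(series=[[[0, 0, 0], [0, 0, 0], 0], [[0, 0, 0], [0, 0, 0], 0], [[0, 0, 0], [0, 0, 0], 0], [[0, 0, 0], [0, 0, 0], 0], [[0, 0, 0], [0, 0, 0], 0], [[0, 0, 0], [0, 0, 0], 0]])

```text
time_s: 7.45
tcp_pos: [0.4382, -0.209, 0.0935]
ee_rot: [[0.848, 0.531, -0.0], [0.531, -0.848, 0.0], [-0.0, -0.0, -1.0]]
wrist_force: [-0.3, 0.4, -1.1]
gripper_width: 0.273
gripper_force: 29.9
```

Request:
move_arm(series=[[[0, 0, 0], [0, 0, -0.06], 0], [[0, 0, 0], [0, 0, -0.08], 0], [[0, 0, 0], [0, 0, -0.08], 0], [[0, 0, 0], [0, 0, -0.08], 0], [[0, 0, 0], [0, 0, 0], 0], [[0, 0, 0.931], [0, 0, 0], 0], [[0, 0, 0.931], [0, 0, 0], 0], [[0, 0, 0.931], [0, 0, 0], 0], [[0, 0, 0.931], [0, 0, 0], 0], [[0, 0, 0.931], [0, 0, 0], 0], [[0, 0, 0.931], [0, 0, 0], 0]])

```text
time_s: 8.55
tcp_pos: [0.4376, -0.2087, 0.2424]
ee_rot: [[1.0, -0.003, -0.002], [-0.003, -1.0, 0.001], [-0.002, -0.001, -1.0]]
wrist_force: [0.1, -1.0, -2.6]
gripper_width: 0.272
gripper_force: 29.9
```

Request:
move_arm(series=[[[0, 0, 0], [0.041, -0.083, 0], 0], [[0, 0, 0], [0.041, -0.083, 0], 0], [[0, 0, 0], [0.041, -0.083, 0], 0], [[0, 0, 0], [0.041, -0.083, 0], 0], [[0, 0, 0], [0.041, -0.083, 0], 0], [[0, 0, 0], [0.041, -0.083, 0], 0], [[0, 0, 0], [0, 0, 0], 0], [[0, 0, 0], [0, 0, 0], 0]])

```text
time_s: 9.35
tcp_pos: [0.5605, 0.0411, 0.2418]
ee_rot: [[1.0, 0.003, -0.003], [0.003, -1.0, -0.001], [-0.003, 0.001, -1.0]]
wrist_force: [0.0, -0.1, -2.0]
gripper_width: 0.271
gripper_force: 29.9
```

```bash
python3 - <<'E'
from station import r
from h import *
d=look(r,'wrist',['socket_mouth','peg_pins','peg_grip','carriage'],[.122,.19,.26,.014],'pics/w3.png')
print(d['origin'],r.sense()['joints'])
p=proj(d,(.629,.041,.122)).astype(int);print(p)
x0=max(p[0]-80,0);y0=max(p[1]-60,0)
cv2.imwrite('pics/w3c.png',cv2.resize(d['img'][y0:y0+120,x0:x0+160,::-1],None,fx=5,fy=5));print(x0,y0)
E
```

```text
t 9.4 tcp [0.5603 0.0402 0.2423] x [ 1.      0.0015 -0.0027] y [ 1.5e-03 -1.0e+00  6.0e-04] z [-2.7e-03 -7.0e-04 -1.0e+00] F [ 0.1 -0.3 -1.4] 0.2731467140656495 29.949691593647003
socket_mouth [([311.1, 134.6], 0.63, [0.627, 0.0436, 0.122])]
peg_pins [([311.5, 256.2], 0.89, [0.5605, 0.043, 0.19]), ([314.8, 309.6], 0.19, [0.5271, 0.041, 0.19])]
peg_grip [([312.7, 307.4], 0.87, [0.56, 0.0423, 0.26])]
carriage []
[0.63427293 0.04258522 0.42508111] [ 2.05120978e+01  1.43211130e+01 -4.60957056e+00 -3.23951863e-03
 -7.10731652e+01  6.94628030e+01]
[314 131]
234 71
```

View pics/w3.png

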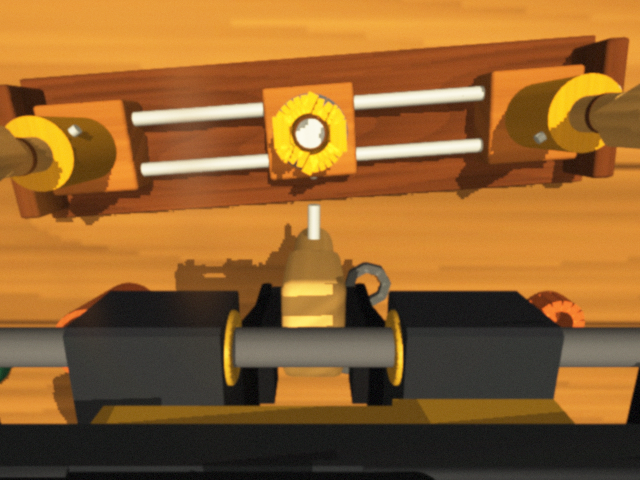

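View pics/w3c.png

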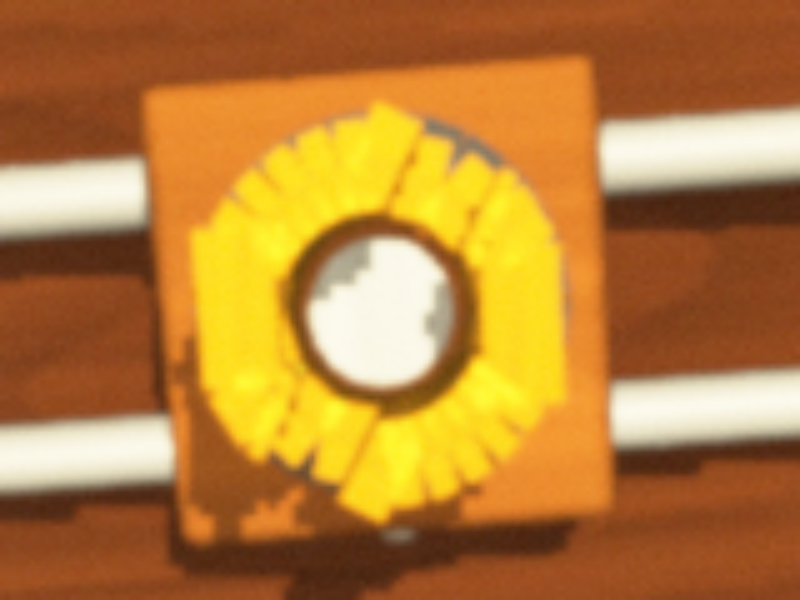

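The wrist pictures show the held pin at (314,205-240), in line with the tool. The collar rim is centred near (310.4,132.6). Its slots show upper right (about (322,106)) and lower left (about (299,157)), roughly -26° yaw. I'll convert these to positions.

```bash
python3 - <<'E'
from station import r
from h import *
d=r.capture('wrist')
f=lambda x,y:atz(d,(234+(x+.5)/5-.5,71+(y+.5)/5-.5),.122)
def circ(pts):
    P=np.array([f(*p)[:2] for p in pts]);A=np.c_[2*P,np.ones(len(P))];s=np.linalg.lstsq(A,(P**2).sum(1),rcond=None)[0];return s[:2],np.sqrt(s[2]+s[:2]@s[:2])
bore=[(382,212),(285,305),(385,412),(474,308)]
print('bore',circ(bore))
# rim corners on the outside
rim=[(375,103),(193,300),(195,235),(563,310),(560,400),(383,520)]
print('rim',circ(rim))
c,_=circ(bore)
for a,b in[((405,185),(425,120)),((465,240),(500,165)),((375,410),(345,490)),((300,375),(268,450))]:
    for p in(a,b):
        v=f(*p)[:2]-c;print(p,np.round(v*1000,1),np.degrees(np.arctan2(v[1],v[0])).round(1))
    v=f(*b)[:2]-f(*a)[:2];print('  line',np.degrees(np.arctan2(v[1],v[0])).round(1))
# same mouth refinement from top view of peg-held offset
T=r.capture('top')
for n,z in(('peg_grip',.261),('socket_mouth',.122)):
    print(n,[(np.round(atz(T,q['centre'],z),4).tolist(),round(q['score'],2)) for q in r.pinpoint(n,'top')][:3])
S=r.capture('side')
for n,z in(('peg_grip',.261),('peg_pins',.1895),('socket_mouth',.122)):
    print(n,[(np.round(atz(S,q['centre'],z),4).tolist(),round(q['score'],2)) for q in r.pinpoint(n,'side')][:3])
E
```

```text
bore (array([0.62826709, 0.04254974]), np.float64(0.013280917871791054))
rim (array([0.62768739, 0.04265573]), np.float64(0.02711877465266643))
(405, 185) [17.  -3.5] -11.7
(425, 120) [25.4 -6.2] -13.8
  line -17.8
(465, 240) [  9.8 -11.8] -50.3
(500, 165) [ 19.6 -16.5] -40.1
  line -25.5
(375, 410) [-13.1   0.7] 177.1
(345, 490) [-24.2   4.9] 168.5
  line 158.9
(300, 375) [-8.3 11.1] 126.9
(268, 450) [-18.7  15.8] 139.8
  line 155.8
peg_grip [([0.5514, 0.0421, 0.261], 0.68)]
socket_mouth []
peg_grip [([0.5602, 0.0319, 0.261], 0.84)]
peg_pins [([0.5635, 0.0435, 0.1895], 0.84)]
socket_mouth [([0.6268, 0.0379, 0.122], 0.76)]
```

Request:
move_arm(series=[[[0, 0, 0], [0.034, -0.002, 0], 0], [[0, 0, 0], [0.034, 0, 0], 0], [[0, 0, 0], [0.034, 0, 0], 0], [[0, 0, 0], [0.033, 0, 0], 0], [[0, 0, 0.908], [0, 0, 0], 0], [[0, 0, 0.908], [0, 0, 0], 0], [[0, 0, 0.908], [0, 0, 0], 0], [[0, 0, 0.908], [0, 0, 0], 0], [[0, 0, 0.908], [0, 0, 0], 0], [[0, 0, 0], [0, 0, 0], 0], [[0, 0, 0], [0, 0, 0], 0], [[0, 0, 0], [0, 0, 0], 0]])

```text
time_s: 11.2
tcp_pos: [0.6285, 0.0412, 0.2435]
ee_rot: [[0.9, -0.436, -0.0], [-0.436, -0.9, -0.0], [-0.0, 0.0, -1.0]]
wrist_force: [0.6, 0.0, -1.1]
gripper_width: 0.271
gripper_force: 29.9
```

```bash
python3 - <<'E'
from station import r
from h import *
d=look(r,'wrist',['socket_mouth','peg_pins'],[.122,.1895],'pics/w4.png')
s=r.sense();p=proj(d,(.628,.041,.15)).astype(int);print(p,[proj(d,s['tcp_pos']+s['ee_rot']@[a,0,.0535]).round(1) for a in(-.031,0,.031)])
x0=max(p[0]-80,0);y0=max(p[1]-90,0)
cv2.imwrite('pics/w4c.png',cv2.resize(d['img'][y0:y0+120,x0:x0+160,::-1],None,fx=5,fy=5));print(x0,y0)
E
```

```text
t 11.25 tcp [0.6285 0.0413 0.2435] x [ 0.8996 -0.4367  0.    ] y [-0.4367 -0.8996  0.    ] z [ 0. -0. -1.] F [-0.3 -0.3 -1.9] 0.2724896362147701 29.949789941310883
socket_mouth [([312.3, 231.2], 0.92, [0.6269, 0.0439, 0.122])]
peg_pins [([310.5, 256.8], 0.59, [0.6285, 0.0442, 0.1895]), ([313.5, 231.1], 0.42, [0.6416, 0.0359, 0.1895])]
[315 237] [array([314.9, 304.3]), array([315. , 254.9]), array([315.1, 202.1])]
235 147
```

View pics/w4c.png

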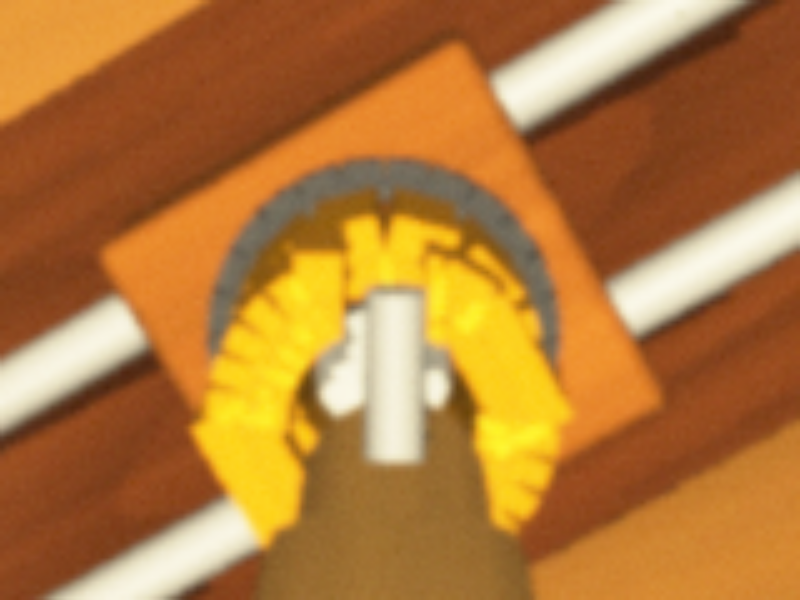

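The crop shows the pin (col 395) within the near slot (cols 345-430). The collar axis is at about col 385, so the yaw is right and a shift of about 1.5 mm to the left is needed. I'll start descending.

Request:
move_arm(series=[[[0, 0, 0], [-0.0015, -0.003, 0.02], 0], [[0, 0, 0], [0, 0, 0.02], 0], [[0, 0, 0], [0, 0, 0.02], 0], [[0, 0, 0], [0, 0, 0.016], 0], [[0, 0, 0], [0, 0, 0.012], 0], [[0, 0, 0], [0, 0, 0.01], 0], [[0, 0, 0], [0, 0, 0], 0], [[0, 0, 0], [0, 0, 0], 0]])

```text
time_s: 12.15
tcp_pos: [0.6287, 0.0429, 0.1948]
ee_rot: [[0.899, -0.438, 0.0], [-0.438, -0.899, -0.0], [0.0, -0.0, -1.0]]
wrist_force: [-0.4, 1.6, -1.4]
gripper_width: 0.273
gripper_force: 29.9
```

Request:
move_arm(series=[[[0, 0, 0], [0, 0, 0.01], 0], [[0, 0, 0], [0, 0, 0.01], 0], [[0, 0, 0], [0, 0, 0.006], 0], [[0, 0, 0], [0, 0, 0.004], 0], [[0, 0, 0], [0, 0, 0.002], 0], [[0, 0, 0], [0, 0, 0.002], 0], [[0, 0, 0], [0, 0, 0.002], 0], [[0, 0, 0], [0, 0, 0], 0]])

```text
time_s: 12.95
tcp_pos: [0.6285, 0.0429, 0.1765]
ee_rot: [[0.899, -0.438, -0.0], [-0.438, -0.899, -0.0], [-0.0, 0.0, -1.0]]
wrist_force: [-0.2, 0.0, -1.4]
gripper_width: 0.272
gripper_force: 29.9
```

Request:
move_arm(series=[[[0, 0, 0], [0, 0, 0.003], 0], [[0, 0, 0], [0, 0, 0.003], 0], [[0, 0, 0], [0, 0, 0.003], 0], [[0, 0, 0], [0, 0, 0.003], 0], [[0, 0, 0], [0, 0, 0], 0], [[0, 0, 0], [0, 0, 0], 0]])

```text
time_s: 13.55
tcp_pos: [0.6289, 0.0429, 0.1711]
ee_rot: [[0.899, -0.437, 0.001], [-0.437, -0.899, 0.0], [0.001, -0.001, -1.0]]
wrist_force: [-1.1, -1.0, 3.7]
gripper_width: 0.27
gripper_force: 30.0
```

Request:
move_arm(series=[[[0, 0, 0], [0, 0, 0.004], 0], [[0, 0, 0], [0, 0, 0.004], 0], [[0, 0, 0], [0, 0, 0.004], 0], [[0, 0, 0], [0, 0, 0.004], 0], [[0, 0, 0], [0, 0, 0], 0], [[0, 0, 0], [0, 0, 0], 0]])

```text
time_s: 14.15
tcp_pos: [0.629, 0.0429, 0.1634]
ee_rot: [[0.899, -0.437, 0.001], [-0.437, -0.899, -0.0], [0.001, -0.0, -1.0]]
wrist_force: [-0.5, 1.0, 6.8]
gripper_width: 0.273
gripper_force: 30.0
```

Request:
move_arm(series=[[[0, 0, 0], [0, 0, 0.004], 0], [[0, 0, 0], [0, 0, 0.004], 0], [[0, 0, 0], [0, 0, 0.004], 0], [[0, 0, 0], [0, 0, 0.004], 0], [[0, 0, 0], [0, 0, 0], 0], [[0, 0, 0], [0, 0, 0], 0]])

```text
time_s: 14.75
tcp_pos: [0.6292, 0.0428, 0.1563]
ee_rot: [[0.899, -0.437, 0.002], [-0.437, -0.899, -0.0], [0.002, -0.001, -1.0]]
wrist_force: [-1.4, -0.2, 9.5]
gripper_width: 0.271
gripper_force: 30.0
```

Request:
move_arm(series=[[[0, 0, 0], [0, 0, 0.003], 0], [[0, 0, 0], [0, 0, 0.001], 0], [[0, 0, 0], [0, 0, 0], 0], [[0, 0, 0], [0, 0, 0], 0], [[0, 0, 0.5], [0, 0, 0], 0], [[0, 0, 0.5], [0, 0, 0], 0], [[0, 0, 0.5], [0, 0, 0], 0], [[0, 0, 0], [0, 0, 0], 0]])

```text
time_s: 15.55
tcp_pos: [0.6295, 0.0427, 0.1548]
ee_rot: [[0.824, -0.567, 0.003], [-0.567, -0.824, -0.001], [0.003, -0.001, -1.0]]
wrist_force: [-0.9, -1.0, 10.3]
gripper_width: 0.273
gripper_force: 30.0
```

Request:
move_arm(series=[[[0, 0, 0.5], [0, 0, 0], 0], [[0, 0, 0.5], [0, 0, 0], 0], [[0, 0, 0.5], [0, 0, 0], 0], [[0, 0, 0.5], [0, 0, 0], 0], [[0, 0, 0.5], [0, 0, 0], 0], [[0, 0, 0.5], [0, 0, 0], 0], [[0, 0, 0], [0, 0, 0], 0]])

```text
time_s: 16.25
tcp_pos: [0.6298, 0.0426, 0.1549]
ee_rot: [[0.619, -0.785, 0.004], [-0.785, -0.619, -0.001], [0.003, -0.003, -1.0]]
wrist_force: [-1.5, -1.0, 10.2]
gripper_width: 0.274
gripper_force: 30.0
```

```bash
python3 -c "
from station import r
s=r.sense();print(s['wrist_force'],s['moment'],s['tcp_pos'],s['ee_rot'][:,0])"
```

```text
[-1.54611024 -0.99739555 10.19589127] [-0.19263305  0.46558267  0.02299328] [0.6297785  0.04263256 0.15486469] [ 0.61927766 -0.78516691  0.00284601]
```

Request:
move_arm(series=[[[0, 0, 0.5], [0, 0, 0], 0], [[0, 0, 0.5], [0, 0, 0], 0], [[0, 0, 0.5], [0, 0, 0], 0], [[0, 0, 0.5], [0, 0, 0], 0], [[0, 0, 0.5], [0, 0, 0], 0], [[0, 0, 0.5], [0, 0, 0], 0], [[0, 0, 0], [0, 0, 0], 0]])

```text
time_s: 16.95
tcp_pos: [0.6296, 0.0427, 0.1548]
ee_rot: [[0.36, -0.933, 0.003], [-0.933, -0.36, -0.001], [0.002, -0.003, -1.0]]
wrist_force: [-3.7, -0.6, 10.4]
gripper_width: 0.273
gripper_force: 30.0
```

Request:
move_arm(series=[[[0, 0, 0.5], [0, 0, 0], 0], [[0, 0, 0.5], [0, 0, 0], 0], [[0, 0, 0.5], [0, 0, 0], 0], [[0, 0, 0.5], [0, 0, 0], 0], [[0, 0, 0.5], [0, 0, 0], 0], [[0, 0, 0], [0, 0, 0], 0]])

```text
time_s: 17.55
tcp_pos: [0.6293, 0.0427, 0.1547]
ee_rot: [[0.117, -0.993, 0.003], [-0.993, -0.117, -0.001], [0.001, -0.003, -1.0]]
wrist_force: [-2.0, 0.0, 10.8]
gripper_width: 0.274
gripper_force: 30.0
```

```bash
python3 -c "
from station import r
s=r.sense();print(s['wrist_force'],s['moment'],s['tcp_pos'],s['ee_rot'][:,0])"
```

```text
[-1.95491286  0.01894727 10.75932229] [-0.01017074  0.74074135  0.02931551] [0.62931809 0.04272649 0.15469001] [ 1.17477474e-01 -9.93075205e-01  8.25319951e-04]
```

Request:
move_arm(series=[[[0, 0, 0.5], [0, 0, 0], 0], [[0, 0, 0], [0, 0, 0], 0], [[0, 0, 0], [0, 0, -0.004], 0], [[0, 0, 0], [0, 0, -0.004], 0], [[0, 0, 0], [0, 0, -0.004], 0], [[0, 0, 0], [0, 0, 0], 0], [[0, 0, 0], [0, 0, 0], 0]])

```text
time_s: 18.25
tcp_pos: [0.6292, 0.0427, 0.1602]
ee_rot: [[0.068, -0.998, 0.002], [-0.998, -0.068, -0.0], [0.0, -0.002, -1.0]]
wrist_force: [-1.1, 0.2, 9.3]
gripper_width: 0.274
gripper_force: 30.0
```

Request:
move_arm(series=[[[0, 0, 0], [0, 0, -0.003], 0], [[0, 0, 0], [0, 0, -0.003], 0], [[0, 0, 0], [0, 0, 0], 0], [[0, 0, 0], [0, 0, 0], 0]])

```text
time_s: 18.65
tcp_pos: [0.6292, 0.0428, 0.1628]
ee_rot: [[0.068, -0.998, 0.002], [-0.998, -0.068, -0.0], [0.0, -0.002, -1.0]]
wrist_force: [-0.9, -0.6, 8.3]
gripper_width: 0.272
gripper_force: 30.0
```

Still spring-loaded, so it has passed the ridge. I'll raise until the notch takes over.

Request:
move_arm(series=[[[0, 0, 0], [0, 0, -0.002], 0], [[0, 0, 0], [0, 0, -0.001], 0], [[0, 0, 0], [0, 0, 0], 0], [[0, 0, 0], [0, 0, 0], 0]])

```text
time_s: 19.05
tcp_pos: [0.6292, 0.0428, 0.164]
ee_rot: [[0.068, -0.998, 0.002], [-0.998, -0.068, -0.0], [0.0, -0.002, -1.0]]
wrist_force: [-0.9, -0.3, 6.1]
gripper_width: 0.272
gripper_force: 30.0
```

Request:
move_arm(series=[[[0, 0, 0], [0, 0, -0.0015], 0], [[0, 0, 0], [0, 0, 0], 0], [[0, 0, 0], [0, 0, 0], 0]])

```text
time_s: 19.35
tcp_pos: [0.6291, 0.0428, 0.1641]
ee_rot: [[0.068, -0.998, 0.001], [-0.998, -0.068, -0.0], [0.0, -0.001, -1.0]]
wrist_force: [0.1, -0.2, 5.1]
gripper_width: 0.274
gripper_force: 30.0
```

Request:
move_arm(series=[[[0, 0, 0], [0, 0, 0], 0.7], [[0, 0, 0], [0, 0, 0], 0.7], [[0, 0, 0], [0, 0, 0], 0.7], [[0, 0, 0], [0, 0, 0], 0.7], [[0, 0, 0], [0, 0, 0], 0.7], [[0, 0, 0], [0, 0, 0], 0.7], [[0, 0, 0], [0, 0, 0], 0.7], [[0, 0, 0], [0, 0, 0], 0.7]])

```text
time_s: 20.15
tcp_pos: [0.6285, 0.0429, 0.1638]
ee_rot: [[0.068, -0.998, -0.0], [-0.998, -0.068, 0.0], [-0.0, 0.0, -1.0]]
wrist_force: [-0.3, 0.3, 0.5]
gripper_width: 0.697
gripper_force: 0.0
```

Request:
move_arm(series=[[[0, 0, 0], [0, 0, -0.03], 0.7], [[0, 0, 0], [0, 0, -0.06], 0.7], [[0, 0, 0], [0, 0, -0.08], 0.7], [[0, 0, 0], [0, 0, -0.08], 0.7], [[0, 0, 0], [0, 0, 0], 0.7], [[0, 0, 0], [0, 0, 0], 0.7]])

```text
time_s: 20.75
tcp_pos: [0.6287, 0.0432, 0.29]
ee_rot: [[0.068, -0.998, 0.002], [-0.998, -0.068, 0.001], [-0.001, -0.002, -1.0]]
wrist_force: [-1.2, 0.3, -0.8]
gripper_width: 0.7
gripper_force: 0.0
```

```bash
python3 - <<'E'
from station import r
from h import *
d=look(r,'wrist',['peg_grip','peg_pins'],[.182,.1105],'pics/w5.png')
S=look(r,'side',['peg_grip','peg_pins'],[.182,.1105])
cv2.imwrite('pics/s5.png',cv2.resize(S['img'][100:340,220:480,::-1],None,fx=2.5,fy=2.5))
E
```

```text
t 20.8 tcp [0.628  0.043  0.2883] x [ 6.760e-02 -9.977e-01 -6.000e-04] y [-9.977e-01 -6.760e-02  9.000e-04] z [-9.e-04  5.e-04 -1.e+00] F [ 0.3 -1.1 -0.6] 0.70136587721836 0.0
peg_grip [([314.6, 233.8], 0.64, [0.6282, 0.0454, 0.182])]
peg_pins [([312.3, 215.4], 0.66, [0.63, 0.0472, 0.1105])]
t 20.95 tcp [0.6278 0.0428 0.2871] x [ 6.770e-02 -9.977e-01  5.000e-04] y [-0.9977 -0.0677  0.0032] z [-3.1e-03 -7.0e-04 -1.0e+00] F [ 0.1 -0.2  0.4] 0.7000616221219869 0.0
peg_grip [([371.8, 187.9], 0.61, [0.6233, 0.0357, 0.182])]
peg_pins [([372.6, 208.1], 0.63, [0.6345, 0.0398, 0.1105])]
```

View pics/w5.png

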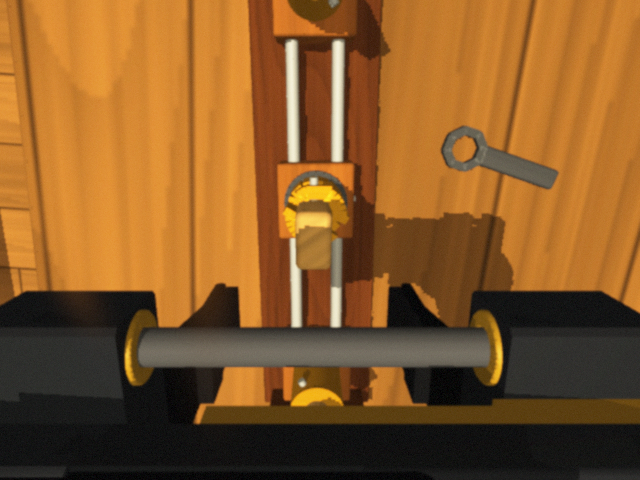

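View pics/s5.png

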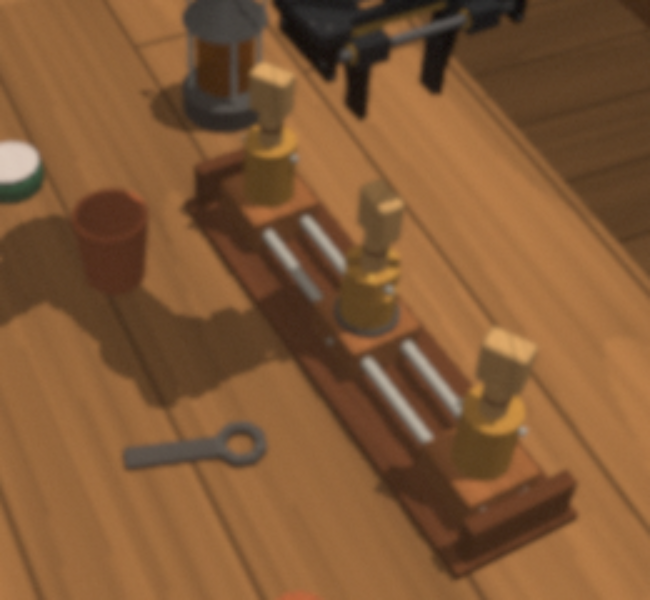

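The wrist picture shows the released peg seated in the collar, with its grip at (314,234) and a pin end in the collar wall at (314,182). The side view shows it upright at the same height as its locked neighbours, and the gripper is clear. I'm handing in.

```bash
python3 -c "
from station import r
print(r.finish_job())"
```

```text
the job is handed in; nothing more can be done
None
```

The peg stands in the middle socket, turned about 60° clockwise and sprung up until the notches stopped it. The gripper has released it and is clear, wrist force stayed under about 11 N in every reading, and the job is handed in at about 21 s; no verdict came back.

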